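Start the lullaby and the sleep timer on the nightlight

TASK

Baby is in the cot: on the glowing nightlight, gently press the yellow melody key down with a fingertip and let it come up again, then press the blue sleep-timer key the same way, and draw the hand back a good hand's width clear of the nightlight. Do not press the red power key between them (it would switch the light off) or touch the dimmer knob, do not pick up or shove the nightlight, and leave the trays and everything else on the table as they stand.

Things in the scene. Friction and masses are not known exactly. Their poses are not given: they have to be found in the camera images.
- nightlight: mint nightlight and melody player, 600 g, loose on rubber feet; case 140 mm (x) by 160 mm (y), flat deck 48 mm high. Origin: centre of underside; z up; front (-x) roughly towards the robot. Keys along the front at x = -42 mm: yellow y = +50, red 0, blue -50 mm. Behind them a glowing dome, 90 mm across, centred at x = y = +26 mm, top 101 mm above the table, and the dimmer knob
- melody_top (a point): centre of the top of the yellow melody key (white note on it): round push key, 24 mm across, domed edge; its top stands 11 mm proud of the deck, 59 mm above the table when up. z up. This point moves down with the key
- melody_key (a joint): travel of the yellow key in m: 0 up, 0.008 right down; sprung, about 1 N starts it, 3.3 N takes it to 0.003 and 7 N right down, where it meets a hard stop; it works once beyond 0.003 and need not be taken to the stop
- timer_top (a point): centre of the top of the blue sleep-timer key (white crescent moon on it): round push key, 24 mm across, domed edge; its top stands 11 mm proud of the deck, 59 mm above the table when up. z up. This point moves down with the key
- timer_key (a joint): travel of the blue key in m: same key, same spring, same values as the yellow one
- power_top (a point): centre of the top of the red power key, midway between the other two: round push key, 24 mm across, domed edge; its top stands 11 mm proud of the deck, 59 mm above the table when up. Not to be pressed
- power_key (a joint): travel of the red key in m: 0 up, 0.008 right down; must stay up
- dimmer: white ribbed turning knob of the nightlight with a glowing ring under it, 40 mm across, 18 mm high, upright; origin at the centre of its underside, 51 mm above the table, at x = +30, y = -48 mm of the nightlight; set at any angle. Not to be touched
- trays: two white plastic trays stacked on corner posts, fixed; origin: centre of the underside of the lower tray; z up; lower tray 220 (x) by 260 mm (y), rim 36 mm high; upper tray 130 by 260 mm, set back 45 mm in +x, floor 110 mm, rim 142 mm above the table; 195 mm high with the jar in it. Trays on one side of the table, nightlight on the other, either way round
- jar: closed glass jar with a metal lid, 64 mm across, 85 mm high, in the upper tray; origin: centre of its underside; bystander
- pacifier: silicone pacifier, 42 mm across, 34 mm high, in the upper tray; origin: centre of its underside; bystander
- hairbrush: wooden baby hairbrush, 167 mm long (its y) by 44 mm, 27 mm high, bristles up, in the front of the lower tray; origin: underside of the brush, 83 mm from either end; bystander
- rattle: blue plastic rattle, a 120 mm long dumb-bell along its y, 40 mm across, 30 mm high, in the lower tray under the upper one; origin: centre of its underside; bystander
- lotion: pink lotion bottle with a cream cap, 52 mm across, 150 mm high, at the back of the table; origin: centre of its underside; bystander
- cream_tin: flat aluminium cream tin, 68 mm across, 24 mm high, at the back of the table; origin: centre of its underside; bystander
- teether: wooden teething ring, 72 mm across, 13 mm high, at the back of the table; origin: centre of its underside; bystander
Not all that is in view belongs to the job. Leave any pink or purple look-alike of the nightlight alone.

How it is judged (in metres and radians):
On the way, in this order (a step that is already met when the one before it is completed fails the run):
1. the yellow melody key is pressed down (more than 3 mm of its 8 mm) (value of joint melody_key above 0.003 m), for 0.1 s.
2. the yellow melody key has come up again (value of joint melody_key below 0.0015 m), for 0.1 s.
3. the blue sleep-timer key is pressed down (more than 3 mm of its 8 mm) (value of joint timer_key above 0.003 m), for 0.1 s.
4. the blue sleep-timer key has come up again (value of joint timer_key below 0.0015 m), for 0.1 s.
At the end, for the whole second after the job is handed in: All three keys are up (less than 1.5 mm down), the point between the finger pads is more than 100 mm from the yellow and blue keys, the nightlight stands upright and at rest within 15 mm of where it stood, and every bystander is within 15 mm of where it was (value of joint each of melody_key, power_key, timer_key below 0.0015 m and distance between the grasp point and melody_top above 0.1 m and distance between the grasp point and timer_top above 0.1 m and distance of each of nightlight, jar, pacifier, hairbrush, rattle, lotion, cream_tin, teether from where it was at the start of the episode below 0.015 m and angle between nightlight's own z axis and vertical below 0.05 rad and linear speed of nightlight below 0.01 m/s); the robot touches nothing.
It fails at once if the red power key is pushed down more than 1.5 mm, or the yellow and blue keys are down together (both more than 1.5 mm) (value of joint power_key above 0.0015 m or value of joint each of melody_key, timer_key above 0.0015 m).
It fails at once if the dimmer knob is touched with more than 1 N (contact force between dimmer and the fingers above 1 N or contact force between dimmer and the arm above 1 N).
It fails at once if the nightlight is pressed with more than 30 N (contact force between nightlight and the fingers above 30 N or contact force between nightlight and the arm above 30 N).
It fails at once if the nightlight is shoved or lifted more than 15 mm from its place or tipped by more than 0.1 rad (distance of nightlight from where it was at the start of the episode above 0.015 m or angle between nightlight's own z axis and vertical above 0.1 rad).
It fails at once if the trays are bumped with more than 3 N or a bystander is moved by more than 15 mm ((contact force between trays and the fingers above 3 N or contact force between trays and the arm above 3 N) or distance of any of jar, pacifier, hairbrush, rattle, lotion, cream_tin, teether from where it was at the start of the episode above 0.015 m).
It also fails if it takes over 48 s, if anything falls off the work surface, if the arm or the gripper's body presses on something with over 40 N, if the wrist force passes 120 N, or if a joint passes its speed limit or range.

ROBOT

A 6-joint arm with a two-finger parallel gripper is mounted at the origin on the work surface. World frame = base frame: x ahead of the robot, y to its left, z up, the work surface at z = 0. Lengths are in mm, angles in rad, forces in N, time in s.
With the tool pointing down it reaches from about 375 to 975 mm from the base axis. Payload 3.8 kg.
Tool frame: the origin (TCP) lies midway between the tips of the shut fingers; the grasp point (between the pads) lies 19 mm behind it; z points along the fingers, y is the line along which they close (so a half turn about z gives the same grasp; the last joint's range is limited). The gripper opens to 85 mm and grips with 20 to 120 N. Pads are 22 mm wide; open, the fingers measure 114 mm over their backs; the gripper's body (76 mm by 85 mm) begins 54 mm behind the grasp point. The pads swing forward as they close: fully open they stand 13 mm farther back than shut.
Start: joints at [-1.312, 0.264, 1.604, -0, 1.274, -0.037], TCP at [196.761, -645.68, 231.28] pointing down, gripper open.
Joint ranges: [-2.63, 2.63], [-0.94, 2.18], [0.31, 2.57], [-1.31, 4.45], [0, 2.66], [-2.55, 2.55]. Speed limits (rad/s): [2.57, 2.57, 3.14, 3.14, 3.14, 3.14].

INTERFACE

Orientations are given as a rotation vector (axis times angle).
In Python, from plant import bot gives the robot as it stands.
- The arm moves only by the tool drive_tool, never from a script. Its argument "plan" is a list of rows, each a list of 4 numbers: the shift along the tool's x, y, z normalised to -1 to 1, where 1 is 15 cm, then the turn about the tool's z normalised to -1 to 1, where 1 is 90 degrees. In form: [[x, y, z, yaw], ...]. A call has 1 to 12 rows; each row is the pose to reach, as a shift and turn from the pose commanded when the call began, along the tool's axes at that moment; what a row does not reach only later rows make up. A row lasts 1/12 s, in which the tool goes at most 41.7 mm and 7.16 degrees, less where a joint would pass 70% of its speed; a pose out of reach is approached as far as the arm can. A call with a number of a shift or a turn outside -1 to 1 is refused whole. A call with a gripper value outside its range is refused whole. "hand" is the closure, from -1 (fully open) to 1 (shut), set as the call begins (left out, the last holds). The fingers move at their own pace and stop on an object; "grip_force" is the grip in N (left out, the last holds). Time passes only in rows, so rows that repeat a pose let the fingers close. It gives the time, the measured TCP pose, the force, the opening and the grip force at its end, in the units of the state.
- bot.observe(): the state, without advancing time (a new reading comes with each control period).
- bot.camera(name): name is "scene" or "top" or "wrist"; returns a dict with "color" (384x512x3 uint8, red, green, blue), "range_z" (384x512 float32, mm along the optical axis (not along the pixel's ray), 0 where there is no reading), "fx", "fy", "cx", "cy" (pixels), "dist" ([k1, k2, p1, p2, k3] as OpenCV has them; the pictures are not rectified), "pose" (4x4, takes a point from camera to world coordinates). Camera axes: x right, y down, z forward; pixel columns grow to the right and rows downward; lengths in mm; the calibration is good to about 2 mm. A picture is of the moment at which its call begins.
- bot.sign_off(): hands the job in; it is judged then, once.
The state is a dict: "t": time; "qpos": joint angles; "qd": joint speeds; "joint_torque": joint torques, N m; "ee_pos": TCP position; "orientation": TCP orientation; "contact_force": force on the tool from outside, world axes, zero at the start; "wrist_torque": the same for the moment, N m; "opening": finger opening in mm; "gripper_force": force on a finger pad.
Only numpy, scipy, OpenCV 4.12 (cv2) and the standard library are available. Lean on these libraries where they do the work, as an engineer would, in place of code of your own. Each camera call takes 0.05 s, during which the arm holds its last target. There are 200 camera calls.

## Working session

There is one attempt and no reset: what is moved stays moved. The work goes in short steps, Python scripts to look and compute and a tool call to move; the robot and the scene stay as the last step left them, time stands still between calls to the robot, and variables do not carry over. Pictures are saved under pics/ and viewed, at most 10 in all, crops included, and the job is handed in when it is done.

Besides the shell and the picture viewer there is one more tool, called as name(argument=value, ...) on one line, values as JSON. drive_tool: Moves the arm, as the interface text tells. Its arguments: {"type":"object","properties":{"plan":{"type":"array","items":{"type":"array","items":{"type":"number"}}},"hand":{"type":"number"},"grip_force":{"type":"number"}},"required":["plan"]}

```bash
mkdir -p pics; python3 - <<'E'
from plant import bot
import cv2,numpy as np,pickle
d={n:bot.camera(n) for n in("scene","top")}
pickle.dump(d,open('cams.pkl','wb'))
cv2.imwrite('pics/a.png',cv2.cvtColor(np.vstack([cv2.resize(d[n]["color"],(400,300)) for n in d]),cv2.COLOR_RGB2BGR))
cv2.imwrite('pics/top.png',cv2.cvtColor(d["top"]["color"],cv2.COLOR_RGB2BGR))
o=bot.observe();print(o['ee_pos'],o['orientation'],o['opening'],o['t'])
E
```

```text
[ 196.57948744 -645.05605967  230.09289389] [-3.10532023e+00 -4.62639722e-01  3.73238560e-04] 85.46687195836505 0.1
```

View pics/top.png

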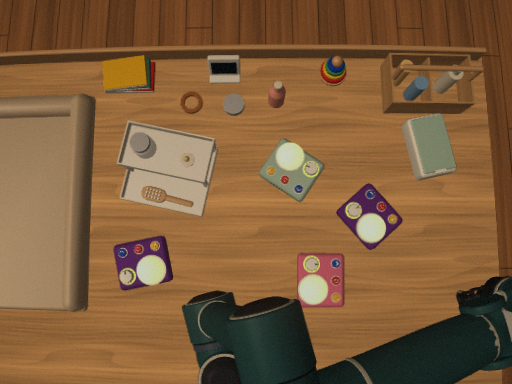

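View pics/a.png

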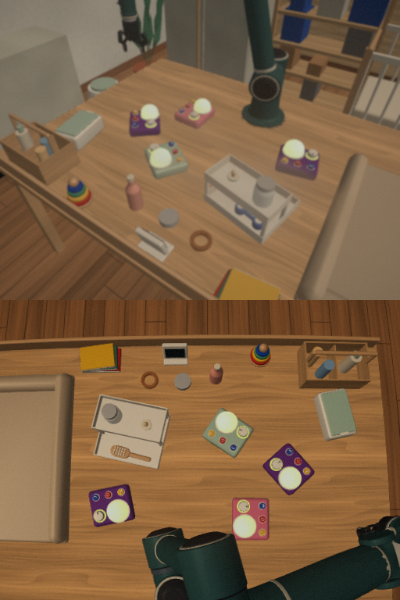

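The candidates in the top view are mint at (292,169), purple at (370,216) and (143,263), and pink at (320,279). Only the mint one fits the description. Its keys look to be yellow near (270,171), red (285,180) and blue (298,189), with the knob near (311,169). I'll measure these and confirm in a crop.

```bash
cat > h.py <<'E'
import numpy as np,cv2
def cast(c,uv,z):
    K=np.array([[c["fx"],0,c["cx"]],[0,c["fy"],c["cy"]],[0,0,1.]])
    p=cv2.undistortPoints(np.array([[uv]],float),K,np.array(c["dist"],float))[0,0]
    T=np.array(c["pose"]);r=T[:3,:3]@[p[0],p[1],1];o=T[:3,3]
    return o+r*(z-o[2])/r[2]
def proj(c,P):
    K=np.array([[c["fx"],0,c["cx"]],[0,c["fy"],c["cy"]],[0,0,1.]])
    T=np.linalg.inv(np.array(c["pose"]))
    return cv2.projectPoints(np.array([P],float),cv2.Rodrigues(T[:3,:3])[0],T[:3,3],K,np.array(c["dist"],float))[0][0,0]
def keys(c,x0,x1,y0,y1):
    hsv=cv2.cvtColor(c["color"],cv2.COLOR_RGB2HSV);H,S,V=cv2.split(hsv);out={}
    for n,m in dict(yellow=(H>13)&(H<30)&(S>130),red=((H<8)|(H>172))&(S>130),blue=(H>100)&(H<130)&(S>110)).items():
        w=np.zeros_like(H);w[y0:y1,x0:x1]=(m&(V>60))[y0:y1,x0:x1]
        k=cv2.connectedComponentsWithStats(w)
        for i in range(1,k[0]):
            if k[2][i,4]>10:
                cs=cv2.findContours((k[1]==i).astype(np.uint8),0,2)[0]
                (u,v),r=cv2.minEnclosingCircle(cs[0])
                out.setdefault(n,[]).append(((round(u,1),round(v,1)),round(r,1),int(k[2][i,4]),k[3][i].round(1)))
    return out
E
python3 - <<'E'
from h import *;import pickle
d=pickle.load(open('cams.pkl','rb'))
for n,b in(("top",(255,330,135,205)),("scene",(180,245,175,235))):
    c=d[n]
    for k,l in keys(c,*b).items():
        for q in l: print(n,k,q,cast(c,q[3],57).round(1), c["range_z"][int(q[3][1]),int(q[3][0])])
    x0,x1,y0,y1=b
    cv2.imwrite(f'pics/c_{n}.png',cv2.cvtColor(cv2.resize(c["color"][y0:y1,x0:x1],None,fx=7,fy=7,interpolation=2),cv2.COLOR_RGB2BGR))
a=cv2.imread('pics/c_top.png');b=cv2.imread('pics/c_scene.png');h=max(a.shape[0],b.shape[0])
p=lambda i:cv2.copyMakeBorder(i,0,h-i.shape[0],0,0,0)
m=np.hstack([p(a),p(b)]);s=790/m.shape[1];cv2.imwrite('pics/c.png',cv2.resize(m,None,fx=s,fy=s))
E
```

```text
top yellow ((292.0, 169.5), 50.6, 2834, array([292.7, 169.7])) [ 545.6 -188.6   57. ] 1401.6888
top yellow ((270.5, 170.1), 4.0, 46, array([270.5, 170.2])) [ 544.5 -121.6   57. ] 1402.5264
top red ((284.5, 179.5), 3.8, 42, array([284.3, 179.3])) [ 516.4 -162.7   57. ] 1401.7423
top blue ((298.1, 188.3), 3.4, 26, array([298.4, 188.1])) [ 489.5 -204.7   57. ] 1397.6687
```

View pics/c.png

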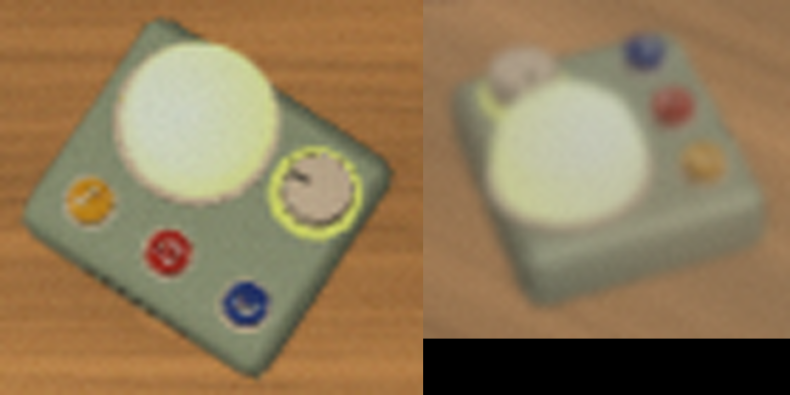

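Confirmed: this is the mint unit with yellow (note), red and blue (moon) keys, with the knob on the blue side. The key spacings of 49.8 and 49.9 mm match the description. I'll shut the fingers and travel high, in about four calls of (121, -100) mm in tool axes.

drive_tool(plan=[[0.2, -0.165, 0, 0], [0.4, -0.33, 0, 0], [0.6, -0.5, 0, 0], [0.8, -0.66, 0, 0], [0.8, -0.66, 0, 0], [0.8, -0.66, 0, 0]], hand=1, grip_force=20)

```text
t: 0.6
ee_pos: [283.6, -514.2, 231.0]
orientation: [-3.106, -0.468, 0.0]
contact_force: [-0.7, -0.4, 0.4]
opening: 12.1
gripper_force: 0.0
```

drive_tool(plan=[[0.2, -0.165, 0, 0], [0.4, -0.33, 0, 0], [0.6, -0.5, 0, 0], [0.8, -0.66, 0, 0], [0.8, -0.66, 0, 0], [0.8, -0.66, 0, 0]])

```text
t: 1.1
ee_pos: [369.2, -386.0, 231.2]
orientation: [3.106, 0.467, -0.001]
contact_force: [-0.3, -0.7, -0.3]
opening: -0.0
gripper_force: 0.0
```

drive_tool(plan=[[0.2, -0.165, 0, 0], [0.4, -0.33, 0, 0], [0.6, -0.5, 0, 0], [0.8, -0.66, 0, 0], [0.8, -0.66, 0, 0], [0.8, -0.66, 0, 0]])

```text
t: 1.6
ee_pos: [455.1, -257.2, 231.2]
orientation: [3.106, 0.466, -0.001]
contact_force: [-0.9, -0.8, -0.3]
opening: -0.1
gripper_force: 0.0
```

drive_tool(plan=[[0.2, -0.17, 0, 0.07], [0.4, -0.34, 0, 0.14], [0.6, -0.51, 0, 0.21], [0.83, -0.69, 0, 0.28], [0.83, -0.69, 0, 0.35], [0.83, -0.69, 0, 0.42], [0.83, -0.69, 0, 0.49], [0.83, -0.69, 0, 0.56], [0.83, -0.69, 0, 0.56], [0.83, -0.69, 0, 0.56]])

```text
t: 2.43
ee_pos: [543.3, -123.7, 231.1]
orientation: [3.008, -0.903, -0.0]
contact_force: [1.2, -0.2, -0.5]
opening: -0.3
gripper_force: 0.0
```

```bash
python3 - <<'E'
from plant import bot
from h import *
o=bot.observe();R=cv2.Rodrigues(np.array(o['orientation'],float))[0]
print(o['t'],o['ee_pos'].round(1) if hasattr(o['ee_pos'],'round') else o['ee_pos'],R.round(3).tolist(),np.round(o['qpos'],2))
c=bot.camera("wrist")
for k,l in keys(c,0,512,0,384).items():
    for q in l:
        if q[2]>80: print(k,q,cast(c,q[0],58).round(1))
for n,P in dict(y=(544.5,-121.6,59),r=(516.4,-162.7,59),b=(489.5,-204.7,59)).items(): print(n,proj(c,P).round(1))
cv2.imwrite('pics/w.png',cv2.cvtColor(c["color"],cv2.COLOR_RGB2BGR))
E
```

```text
2.4333 [ 543.3 -123.7  231.1] [[0.835, -0.551, -0.0], [-0.551, -0.835, -0.001], [0.0, 0.001, -1.0]] [-0.27  0.04  1.86 -0.    1.24  1.89]
yellow ((256.5, 174.8), 9.2, 182, array([257.4, 174.3])) [ 543.8 -124.1   58. ]
yellow ((501.9, 316.0), 8.2, 144, array([501. , 315.3])) [ 166.8 -310.2   58. ]
red ((299.4, 175.4), 9.5, 152, array([298.9, 174.6])) [ 516.  -164.9   58. ]
red ((493.7, 292.7), 8.8, 140, array([492.4, 292.2])) [ 217.4 -311.    58. ]
blue ((508.0, 87.5), 9.0, 149, array([506.6,  88.2])) [ 472.9 -417.1   58. ]
blue ((342.1, 176.0), 9.3, 174, array([341.5, 174.6])) [ 488.1 -206.    58. ]
blue ((484.0, 267.5), 8.1, 127, array([482.1, 267.6])) [ 267.7 -311.1   58. ]
y [254.4 175.7]
r [297.7 176.3]
b [340.8 175.8]
```

View pics/w.png

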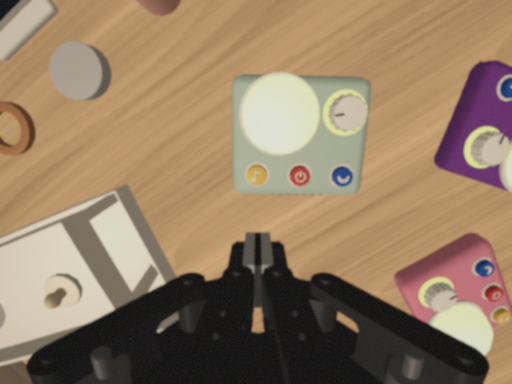

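The wrist view shows yellow at (257,175), red at (299,175) and blue at (342,176). It agrees with the top view to about 2 mm, the tool is over yellow, and its y axis runs along the row towards blue. Descending.

drive_tool(plan=[[0, 0, 0.25, 0], [0, 0, 0.5, 0], [0, 0, 0.75, 0], [0, 0, 0.9, 0], [0, 0, 0.98, 0], [0, 0, 0.98, 0], [0, 0, 0.98, 0]])

```text
t: 3.07
ee_pos: [543.7, -122.0, 84.5]
orientation: [3.009, -0.904, -0.0]
contact_force: [0.5, 0.5, 0.4]
opening: 0.6
gripper_force: 0.0
```

drive_tool(plan=[[0, 0, 0.04, 0], [0, 0, 0.08, 0], [0, 0, 0.12, 0], [0, 0, 0.14, 0], [0, 0, 0.15, 0], [0, 0, 0.16, 0], [0, 0, 0.16, 0], [0, 0, 0.16, 0]])

```text
t: 3.73
ee_pos: [543.5, -121.3, 60.4]
orientation: [-3.009, 0.904, -0.0]
contact_force: [0.2, 0.6, -0.8]
opening: 0.2
gripper_force: 0.0
```

Next I press about 6 mm further, to z ≈ 54.5, in small steps.

drive_tool(plan=[[0, 0, 0.01, 0], [0, 0, 0.02, 0], [0, 0, 0.027, 0], [0, 0, 0.033, 0], [0, 0, 0.038, 0], [0, 0, 0.038, 0], [0, 0, 0.038, 0], [0, 0, 0.038, 0]])

```text
t: 4.4
ee_pos: [543.9, -121.4, 55.0]
orientation: [-3.009, 0.904, -0.002]
contact_force: [0.7, -0.7, 3.5]
opening: -0.3
gripper_force: 2.0
```

drive_tool(plan=[[0, 0, 0.005, 0], [0, 0, 0.01, 0], [0, 0, 0.014, 0], [0, 0, 0.014, 0], [0, 0, 0.014, 0], [0, 0, 0.014, 0]])

```text
t: 4.9
ee_pos: [543.9, -121.4, 52.8]
orientation: [-3.009, 0.904, -0.001]
contact_force: [0.4, -0.3, 5.2]
opening: 0.0
gripper_force: 2.8
```

The force is 5.2 N, about 5.5 mm down, so the key has worked without reaching the stop. Lifting.

drive_tool(plan=[[0, 0, -0.03, 0], [0, 0, -0.1, 0], [0, 0, -0.2, 0], [0, 0, -0.2, 0], [0, 0, -0.2, 0], [0, 0, -0.2, 0]])

```text
t: 5.4
ee_pos: [542.7, -121.2, 81.9]
orientation: [3.009, -0.904, -0.002]
contact_force: [-0.1, -0.2, -0.2]
opening: -0.0
gripper_force: 0.0
```

```bash
python3 - <<'E'
from plant import bot
from h import *
for n,b in(("wrist",(0,512,0,384)),("top",(255,330,135,205))):
    c=bot.camera(n)
    for k,l in keys(c,*b).items():
        for q in l:
            if q[2]>15: print(n,k,q,cast(c,q[0],58).round(1))
o=bot.observe();print(o['ee_pos'],o['contact_force'])
E
```

```text
wrist yellow ((258.9, 223.1), 17.9, 664, array([259.5, 219.8])) [ 544.7 -124.6   58. ]
wrist red ((335.1, 223.7), 18.3, 661, array([334. , 222.5])) [ 517.2 -165.1   58. ]
wrist red ((336.6, 226.9), 5.7, 71, array([336.7, 228.2])) [ 514.7 -164.9   58. ]
wrist blue ((408.2, 224.0), 18.5, 757, array([407.4, 222.8])) [ 489.9 -205.4   58. ]
top yellow ((309.5, 169.5), 39.6, 1309, array([318.2, 171.4])) [ 545.7 -239.3   58. ]
top yellow ((262.0, 171.5), 13.5, 120, array([258.5, 173.2])) [540.5 -95.9  58. ]
top red ((283.0, 180.0), 3.2, 23, array([282.9, 179.9])) [ 514.2 -158.7   58. ]
top blue ((298.1, 188.3), 3.4, 27, array([298.3, 188. ])) [ 488.7 -203.6   58. ]
[ 542.45385552 -121.0847045    81.43666243] [-0.40545916  0.00753441  0.03416075]
```

The nightlight has not moved. Blue is at about (489.4, -205), which is +1 mm in tool x and +99 mm in tool y. I'll cross 23 mm above the red key.

drive_tool(plan=[[0, 0.2, -0.05, 0], [0, 0.4, -0.05, 0], [0.007, 0.55, -0.05, 0], [0.007, 0.66, -0.05, 0], [0.007, 0.66, -0.03, 0], [0.007, 0.66, 0, 0], [0.007, 0.66, 0.05, 0], [0.007, 0.66, 0.1, 0], [0.007, 0.66, 0.13, 0], [0.007, 0.66, 0.14, 0], [0.007, 0.66, 0.14, 0], [0.007, 0.66, 0.14, 0]])

```text
t: 6.5
ee_pos: [489.9, -204.1, 61.2]
orientation: [-3.009, 0.903, 0.001]
contact_force: [-0.3, 0.0, 0.5]
opening: 0.1
gripper_force: 0.0
```

drive_tool(plan=[[0, 0, 0.01, 0], [0, 0, 0.02, 0], [0, 0, 0.03, 0], [0, 0, 0.038, 0], [0, 0, 0.046, 0], [0, 0, 0.05, 0], [0, 0, 0.05, 0], [0, 0, 0.05, 0], [0, 0, 0.05, 0], [0, 0, 0.05, 0]])

```text
t: 7.33
ee_pos: [490.3, -204.7, 54.4]
orientation: [-3.009, 0.904, -0.002]
contact_force: [1.1, 1.5, 3.9]
opening: -0.1
gripper_force: 2.2
```

drive_tool(plan=[[0, 0, 0.005, 0], [0, 0, 0.01, 0], [0, 0, 0.013, 0], [0, 0, 0.013, 0], [0, 0, 0.013, 0], [0, 0, 0.013, 0]])

```text
t: 7.83
ee_pos: [490.3, -204.7, 52.4]
orientation: [-3.009, 0.904, -0.002]
contact_force: [1.5, 1.3, 6.2]
opening: -0.1
gripper_force: 2.9
```

The force is 6.2 N, so the key is pressed. Drawing straight up.

drive_tool(plan=[[0, 0, -0.03, 0], [0, 0, -0.1, 0], [0, 0, -0.25, 0], [0, 0, -0.5, 0], [0, 0, -0.75, 0], [0, 0, -1, 0], [0, 0, -1, 0], [0, 0, -1, 0], [0, 0, -1, 0]])

```text
t: 8.58
ee_pos: [488.7, -204.3, 201.5]
orientation: [3.009, -0.904, -0.003]
contact_force: [-0.7, -0.1, -0.2]
opening: -0.2
gripper_force: 0.0
```

```bash
python3 - <<'E'
from plant import bot
from h import *
c=bot.camera("wrist")
for k,l in keys(c,0,512,0,384).items():
    for q in l:
        if q[2]>80: print(k,q,cast(c,q[0],58).round(1))
o=bot.observe();print(o['ee_pos'],o['contact_force'],o['t'])
cv2.imwrite('pics/w2.png',cv2.cvtColor(c["color"],cv2.COLOR_RGB2BGR))
E
```

```text
yellow ((165.2, 179.5), 10.4, 236, array([166.7, 179. ])) [ 543.7 -125.4   58. ]
yellow ((454.1, 332.5), 9.1, 146, array([454.3, 331.4])) [ 169.3 -310.4   58. ]
red ((491.5, 95.5), 13.2, 300, array([489.9,  95.4])) [ 432.7 -454.3   58. ]
red ((211.9, 180.5), 10.5, 196, array([212.5, 179.6])) [ 515.4 -166.    58. ]
red ((443.5, 309.0), 9.7, 168, array([442.3, 307.9])) [ 216.5 -311.5   58. ]
blue ((451.0, 78.5), 13.3, 343, array([450.1,  80.2])) [ 470.8 -422.6   58. ]
blue ((258.9, 181.1), 10.0, 194, array([258.9, 179.1])) [ 487.7 -206.7   58. ]
blue ((430.1, 280.9), 9.1, 162, array([428.5, 281.1])) [ 267.8 -312.3   58. ]
[ 488.14169041 -203.97080151  200.33125517] [-0.94050774  0.49985413 -0.01956092] 8.6333
```

View pics/w2.png

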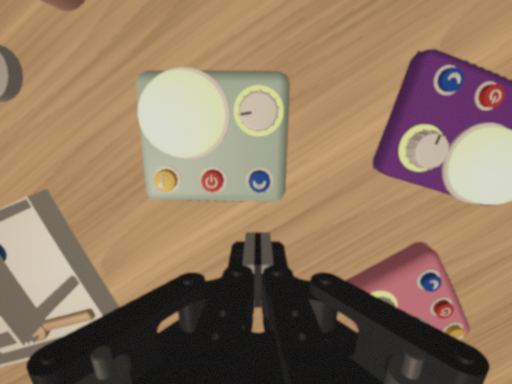

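The nightlight stands where it was, with its keys at (165,180), (212,180) and (259,181). The hand is about 140 mm clear above them and touching nothing. Handing in.

```bash
python3 -c "
from plant import bot
print(bot.sign_off())"
```

```text
the job is handed in; nothing more can be done
None
```

I pressed and released the yellow key and then the blue key, drew the hand about 140 mm clear, found the nightlight within about 2 mm of its starting place, and handed the job in; no verdict was returned.

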